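# Find the worn casement stay and flag it

## Robot

A 7-joint arm with a two-finger parallel gripper is mounted at the origin on the work surface. World frame = base frame: x ahead of the robot, y to its left, z up, the work surface at z = 0. Lengths are in m, angles in rad, forces in N, time in s.
With the tool pointing down it reaches from about 0.4 to 0.85 m from the base axis. Payload 4.5 kg.
Tool frame: the origin (TCP) lies at the very end of the fingers, on their centre line; the grasp point (between the pads) lies 19 mm behind it; z points along the fingers, y is the line along which they close (so a half turn about z gives the same grasp; the last joint's range is limited). The gripper opens to 85 mm and grips with 20 to 120 N. Pads are 22 mm wide; open, the fingers measure 114 mm over their backs; the gripper's body (76 mm by 85 mm) begins 54 mm behind the grasp point. The pads swing forward as they close: fully open they stand 13 mm farther back than shut.
Start: joints at [1.182, 0.689, -0.195, 1.565, 0.157, 0.902, -0.215], TCP at [0.256, -0.57, 0.231] pointing down, gripper open.
Joint ranges: [-3.01, 3.01], [-0.46, 2.08], [-1.47, 1.51], [0.13, 2.56], [-1, 4.14], [0.04, 2.09], [-2.66, 2.66]. Speed limits (rad/s): [2.57, 2.57, 3.14, 3.14, 3.14, 3.14, 3.14].

## Interface

Orientations are given as a unit quaternion [w, x, y, z].
In Python, from rig import manip, vision gives the robot as it stands.
- The arm moves only by the tool send_rows, never from a script. Its argument "targets" is a list of rows, each a list of 4 numbers: the shift along the tool's x, y, z in cm, then the turn about the tool's z in rad. In form: [[dx, dy, dz, spin], ...]. A call has 1 to 10 rows; each row shifts and turns the commanded pose from where the row before left it, along the tool's axes as they then stand; what a row does not reach is not made up. A row lasts 1/8 s, in which the tool goes at most 62.5 mm and 10.7 degrees, less where a joint would pass 70% of its speed; a pose out of reach is approached as far as the arm can. A call is refused whole if a number of a shift passes 6.25 or a number of a turn 0.188, either way. A call with a gripper value outside its range is refused whole. "fingers" is the finger opening in cm, from 0 to 8.54, set as the call begins (left out, the last holds). The fingers move at their own pace and stop on an object; "force" is the grip in N (left out, the last holds). Time passes only in rows, so rows that do not move let the fingers close. It gives the time, the measured TCP pose, the force, the opening and the grip force at its end, in the units of the state.
- manip.observe(): the state, without advancing time (a new reading comes with each control period).
- vision.read_camera(name): name is "scene" or "side" or "wrist"; returns a dict with "image" (400x640x3 uint8, red, green, blue), "depth" (400x640 float32, m along the optical axis (not along the pixel's ray), 0 where there is no reading), "K" (3x3 intrinsics, pixels), "eye" and "orientation" of the camera in the world. Camera axes: x right, y down, z forward; pixel columns grow to the right and rows downward; lengths in m; the calibration is good to about 2 mm. A picture is of the moment at which its call begins.
- manip.hand_in(): hands the job in; it is judged then, once.
The state is a dict: "time_s": time; "joint_positions": joint angles; "joint_vel": joint speeds; "joint_torque": joint torques, N m; "tool_pos": TCP position; "eef_rot": TCP orientation; "force": force on the tool from outside, world axes, zero at the start; "ft_torque": the same for the moment, N m; "finger_gap": finger opening in m; "gripper_force": force on a finger pad.
Only numpy, scipy, OpenCV 4.12 (cv2) and the standard library are available. Lean on these libraries where they do the work, as an engineer would, in place of code of your own. Each camera call takes 0.05 s, during which the arm holds its last target. There are 200 camera calls.

## Task

One of the three stay arms on the white sash rail is worn loose in its pivot: rock their pins back and forth along the rail with the shut fingers, gently (nudge, do not clamp or force them), until you find the one that swings freely both ways while the sound ones hardly budge. Rock the worn arm away from the yellow dot to its stop, then back to its stop on the yellow-dot side and leave it there, with the red collar dropped over its pin and sitting flat on the disc. Leave the tin, putty knife and sanding block where they are.

Things in the scene. Friction and masses are not known exactly. Their poses are not given: they have to be found in the camera images.
- rail: White-painted sash rail 70 x 440 x 40 mm, fixed on the bench, length along its y, -x side to the robot; origin at the centre of its underside. Three dark steel housings (66 x 44 mm, top 58 mm above the bench) sit on it at y = +140, 0, -140 mm; each carries a stay arm. A 16 mm yellow dot on the rail, 43 mm to the -y side of each housing's centre, marks the rail's -y direction.
- collar: Red plastic reject collar: upright tube, 34 mm outside diameter, 23 mm bore, 30 mm high, 20 to 45 g; origin at the centre of its underside. Starts standing loose on the bench, to the robot's right of the rail. It fits over a pin with 5 mm clearance all round and rests on the disc, leaving the pin's top 35 mm bare.
- tin: Bystander: closed tin, 70 mm diameter, 90 mm high, standing on the bench at the left; origin at the centre of its underside.
- knife: Bystander: putty knife 200 mm long lying on the bench beyond the rail; origin under its middle.
- sander: Bystander: cork sanding block 110 x 65 x 35 mm on the bench at the right; origin at the centre of its underside.
- pin_left (a point): Foot of the upright brass pin (13 mm diameter, 65 mm tall, top 133 mm above the bench) at the free end of the steel stay arm at the robot's left (+y): on the pin's axis, at the top of the 36 mm disc that carries it, 68 mm above the bench. It moves with the arm, whose pivot lies 90 mm away, above the rail's centre line; the arm reaches out over the rail's robot side.
- stay_left (a joint): Angle (rad) of the stay arm at the robot's left (+y): 0 square to the rail, growing as the pin swings to the rail's -y (yellow-dot) side. Stays where left; rubs with about 1.7 N at the pin. Between its stops a sound arm has about 0.02 rad (2 mm at the pin) either way, the one worn arm about 0.165 (15 mm). The stops are stiff: stop at about 5 N; over 25 N, or clamping the pin, harms it.
- pin_middle (a point): Foot of the upright brass pin (13 mm diameter, 65 mm tall, top 133 mm above the bench) at the free end of the steel stay arm at the middle: on the pin's axis, at the top of the 36 mm disc that carries it, 68 mm above the bench. It moves with the arm, whose pivot lies 90 mm away, above the rail's centre line; the arm reaches out over the rail's robot side.
- stay_middle (a joint): Angle (rad) of the stay arm at the middle: 0 square to the rail, growing as the pin swings to the rail's -y (yellow-dot) side. Stays where left; rubs with about 1.7 N at the pin. Between its stops a sound arm has about 0.02 rad (2 mm at the pin) either way, the one worn arm about 0.165 (15 mm). The stops are stiff: stop at about 5 N; over 25 N, or clamping the pin, harms it.
- pin_right (a point): Foot of the upright brass pin (13 mm diameter, 65 mm tall, top 133 mm above the bench) at the free end of the steel stay arm at the robot's right (-y): on the pin's axis, at the top of the 36 mm disc that carries it, 68 mm above the bench. It moves with the arm, whose pivot lies 90 mm away, above the rail's centre line; the arm reaches out over the rail's robot side.
- stay_right (a joint): Angle (rad) of the stay arm at the robot's right (-y): 0 square to the rail, growing as the pin swings to the rail's -y (yellow-dot) side. Stays where left; rubs with about 1.7 N at the pin. Between its stops a sound arm has about 0.02 rad (2 mm at the pin) either way, the one worn arm about 0.165 (15 mm). The stops are stiff: stop at about 5 N; over 25 N, or clamping the pin, harms it.
Things that resemble listed ones, but are neither listed nor needed, are in the scene too. Of the things like the collar, leave any that is blue or turquoise; of the rest the larger one is meant.

How it is judged:
On the way:
1. the worn arm has been rocked to its stop on the side away from the yellow dot (below -0.115 rad) (value of joint any of stay_left, stay_middle, stay_right below -0.115 rad), for 0.05 s.
At the end, for the whole second after the job is handed in: The collar stands upright (within 0.12 rad) and at rest on the disc of the worn arm (underside within 4 mm of the disc, axis within 8 mm of the pin's), and that arm is left swung over to the yellow-dot side by more than 0.115 rad (which no sound arm can reach); the arms are at rest (((horizontal distance between collar and pin_left below 0.008 m and z of collar in the frame of pin_left between -0.004 and 0.004 m and value of joint stay_left above 0.115 rad) or (horizontal distance between collar and pin_middle below 0.008 m and z of collar in the frame of pin_middle between -0.004 and 0.004 m and value of joint stay_middle above 0.115 rad) or (horizontal distance between collar and pin_right below 0.008 m and z of collar in the frame of pin_right between -0.004 and 0.004 m and value of joint stay_right above 0.115 rad)) and angle between collar's own z axis and vertical below 0.12 rad and linear speed of collar below 0.02 m/s and velocity of joint stay_left between -0.05 and 0.05 rad/s and velocity of joint stay_middle between -0.05 and 0.05 rad/s and velocity of joint stay_right between -0.05 and 0.05 rad/s); the robot touches nothing.
It fails at once if a stay arm or its pin is pushed or clamped with more than 25 N (contact force between any of stay_left, stay_middle, stay_right and the fingers above 25 N).
It fails at once if the tin is moved by more than 20 mm (distance of tin from where it was at the start of the episode above 0.02 m).
It fails at once if the putty knife is moved by more than 20 mm (distance of knife from where it was at the start of the episode above 0.02 m).
It fails at once if the sanding block is moved by more than 20 mm (distance of sander from where it was at the start of the episode above 0.02 m).
It also fails if it takes over 72 s, if anything falls off the work surface, if the arm or the gripper's body presses on something with over 40 N, if the wrist force passes 120 N, or if a joint passes its speed limit or range.

## Working session

There is one attempt and no reset: what is moved stays moved. The work goes in short steps, Python scripts to look and compute and a tool call to move; the robot and the scene stay as the last step left them, time stands still between calls to the robot, and variables do not carry over. Pictures are saved under pics/ and viewed, at most 10 in all, crops included, and the job is handed in when it is done.

Besides the shell and the picture viewer there is one more tool, called after "Request:" in YAML: its name, and indented under it one key for each argument. send_rows: Moves the arm, as the interface text tells. Its arguments: {"type":"object","properties":{"targets":{"type":"array","items":{"type":"array","items":{"type":"number"}}},"fingers":{"type":"number"},"force":{"type":"number"}},"required":["targets"]}

```bash
ls; mkdir -p pics
cat > h.py <<'E'
import numpy as np,cv2
from scipy.spatial.transform import Rotation as R
from rig import manip,vision
def rot(q): q=np.asarray(q,float); return q if q.shape==(3,3) else R.from_quat([q[1],q[2],q[3],q[0]]).as_matrix()
def cloud(c):
    v,u=np.mgrid[0:400,0:640]; K=c["K"]; d=c["depth"]
    p=np.stack([(u-K[0,2])/K[0,0]*d,(v-K[1,2])/K[1,1]*d,d],-1)
    return p@rot(c["orientation"]).T+np.array(c["eye"])
def save(c,n): cv2.imwrite(n,c["image"][:,:,::-1])
E
python3 - <<'E'
from h import *
s=manip.observe(); print(s)
for n in("scene","side"):
    c=vision.read_camera(n); save(c,f"pics/{n}0.png"); np.savez(f"{n}0.npz",**c); print(n,c["eye"],c["orientation"],c["K"][0])
a=cv2.imread("pics/scene0.png");b=cv2.imread("pics/side0.png")
E
```

```text
pics
{'time_s': 0.0, 'joint_positions': array([ 1.18180239,  0.69003718, -0.19450295,  1.56639015,  0.1573209 ,
        0.90247984, -0.21512711]), 'joint_vel': array([-0.00119564, -0.00134965,  0.00055733,  0.00051682, -0.00118859,
       -0.0007923 , -0.00015637]), 'joint_torque': array([ 4.84018401e-04, -5.39599156e+01, -1.26638722e+00, -1.58538902e+01,
        9.12938733e-03,  9.47759254e-03,  3.20911818e-05]), 'tool_pos': array([ 0.25611102, -0.56937884,  0.23043829]), 'eef_rot': array([-9.19450784e-04,  9.77731224e-01,  2.09858837e-01, -2.77356683e-04]), 'force': array([ 0.05042989,  0.10455443, -0.250827  ]), 'ft_torque': array([-0.01071365,  0.01433948,  0.0099167 ]), 'gripper_force': 0.0, 'finger_gap': 0.0853086817498403}
scene [ 1.19289141 -0.84578769  0.75067141] [-0.46376142  0.82728926  0.27750054 -0.15333388] [438.57497602   0.         323.45291319]
side [0.00651315 0.76051506 0.72630249] [ 0.1486371  -0.25662118  0.84555365 -0.44395001] [389.20265883   0.         321.48588571]
```

View pics/scene0.png

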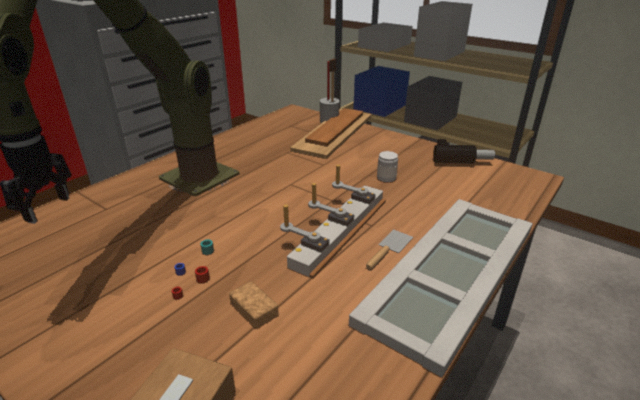

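View pics/side0.png

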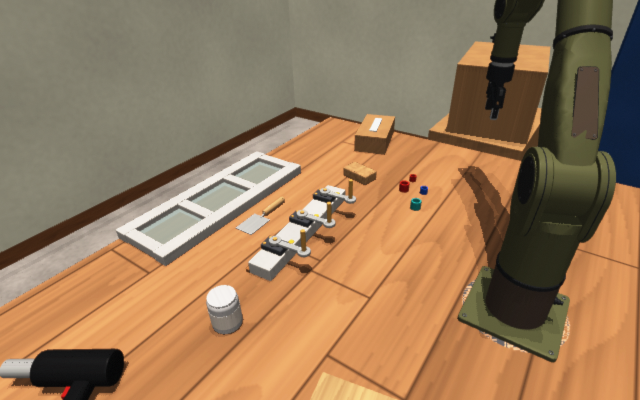

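Collar candidates in the scene view are the large red at (202,273), small red at (177,292), blue at (180,268) and turquoise at (207,246). I choose the larger red at (202,273). The brass pins stand at about (286,215), (314,192) and (338,175). In the side view the large red is at (404,186) and the pins are at (304,238), (330,212) and (351,190).

Run:
```python
from h import *
for n in("scene","side"):
    c=dict(np.load(f"{n}0.npz")); P=cloud(c); hsv=cv2.cvtColor(c["image"],cv2.COLOR_RGB2HSV); print(n)
    ws=(P[...,0]>.3)&(P[...,0]<.9)&(abs(P[...,1])<.6)&(P[...,2]>-.02)&(P[...,2]<.2)&(c["depth"]>0)
    def comps(m,l,mn=8):
        k,lab,st,ce=cv2.connectedComponentsWithStats((m&ws).astype(np.uint8))
        for i in range(1,k):
            if st[i,4]>=mn:
                p=P[lab==i]; print(l,ce[i].round(),st[i,4],"min",p.min(0).round(3),"max",p.max(0).round(3),"med",np.median(p,0).round(3))
    h,s,v=[hsv[...,i] for i in range(3)]
    comps(((h<6)|(h>172))&(s>150)&(v>50)&(P[...,2]>.004),"red",20)
    comps((h>80)&(h<130)&(s>100)&(v>50),"blue",20)
    comps((h>14)&(h<32)&(s>90)&(P[...,2]>.078)&(P[...,2]<.14),"pin")
    comps((h>20)&(h<32)&(s>120)&(P[...,2]>.03)&(P[...,2]<.05),"dot",4)
    comps((P[...,2]>.025)&(P[...,2]<.05)&(s<60)&(v>120),"rail",60)
    comps((P[...,2]>.085)&(P[...,2]<.1)&(s<60),"tin",30)
c=dict(np.load("scene0.npz"));cv2.imwrite("pics/crop.png",cv2.resize(c["image"][160:310,150:400,::-1],None,fx=3,fy=3,interpolation=2))
```

```text
scene
red [201. 273.] 110 min [ 0.428 -0.37   0.007] max [ 0.461 -0.338  0.033] med [ 0.446 -0.357  0.029]
red [177. 292.] 70 min [ 0.432 -0.442  0.005] max [ 0.457 -0.421  0.025] med [ 0.447 -0.431  0.02 ]
blue [206. 244.] 48 min [ 0.352 -0.289  0.016] max [ 0.38  -0.256  0.033] med [ 0.363 -0.271  0.029]
blue [179. 268.] 58 min [ 0.366 -0.384  0.009] max [ 0.392 -0.36   0.025] med [ 0.38  -0.373  0.02 ]
pin [338. 173.] 58 min [0.49  0.149 0.078] max [0.503 0.165 0.136] med [0.498 0.156 0.109]
pin [313. 192.] 69 min [0.502 0.013 0.078] max [0.517 0.026 0.135] med [0.51  0.017 0.109]
pin [285. 214.] 79 min [ 0.517 -0.125  0.078] max [ 0.529 -0.114  0.135] med [ 0.524 -0.122  0.11 ]
dot [349. 202.] 7 min [0.562 0.118 0.041] max [0.569 0.132 0.044] med [0.564 0.127 0.041]
dot [326. 224.] 9 min [ 0.571 -0.019  0.041] max [ 0.585 -0.008  0.044] med [ 0.578 -0.013  0.042]
dot [298. 249.] 15 min [ 0.582 -0.158  0.04 ] max [ 0.598 -0.148  0.044] med [ 0.59  -0.153  0.042]
rail [374. 191.] 86 min [0.549 0.201 0.036] max [0.615 0.251 0.044] med [0.59  0.233 0.041]
rail [355. 207.] 266 min [0.
[... 1304 characters left out ...]
.041] med [0.564 0.127 0.04 ]
rail [221. 211.] 1885 min [ 0.818 -0.259  0.025] max [0.9   0.363 0.037] med [0.845 0.14  0.033]
rail [336. 189.] 85 min [ 0.579 -0.19   0.033] max [ 0.649 -0.151  0.041] med [ 0.609 -0.174  0.037]
rail [316. 207.] 268 min [ 0.566 -0.087  0.031] max [ 0.638 -0.011  0.041] med [ 0.603 -0.049  0.038]
rail [292. 232.] 365 min [0.552 0.034 0.034] max [0.627 0.134 0.042] med [0.591 0.093 0.038]
rail [265. 260.] 445 min [0.54  0.174 0.033] max [0.614 0.254 0.042] med [0.575 0.222 0.038]
rail [223. 322.] 176 min [0.504 0.406 0.025] max [0.549 0.438 0.05 ] med [0.515 0.427 0.038]
tin [221. 296.] 499 min [0.507 0.371 0.085] max [0.572 0.433 0.092] med [0.538 0.404 0.089]
```

View pics/crop.png

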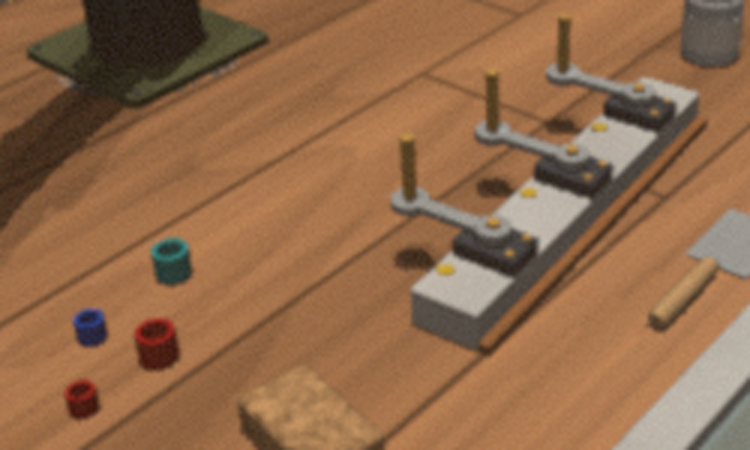

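The crop shows the large red collar at crop (157,345), clearly bigger than the small red one at (82,399). All three arms stand about square to the rail. Rail yaw is about 0.094. The pins are at about L(.494,.160), M(.507,.022) and R(.521,-.117), and the collar is at (.443,-.352). I'll move to the dot side of the right pin with the fingers shut.

Request:
send_rows:
  targets:
    - [0, 0, 0, 0.165]
    - [0, 0, 0, 0.165]
    - [3.8, -4.8, 0.6, 0]
    - [3.8, -4.8, 0.6, 0]
    - [3.8, -4.8, 0.6, 0]
    - [3.8, -4.8, 0.6, 0]
    - [3.8, -4.8, 0.6, 0]
    - [3.8, -4.8, 0.6, 0]
    - [3.8, -4.8, 0.6, 0]
    - [3.8, -4.8, 0.6, 0]
  fingers: 0

```text
time_s: 1.35
tool_pos: [0.5243, -0.1577, 0.1829]
eef_rot: [0.0, 0.999, 0.046, -0.0]
force: [0.6, -0.6, -0.4]
finger_gap: -0.0004
gripper_force: 0.0
```

```bash
cat >> h.py <<'E'
def to(p):
    s=manip.observe(); M=rot(s["eef_rot"]); print("tcp",s["tool_pos"].round(4),"yaw",np.arctan2(M[1,0],M[0,0]).round(3),"tilt",M[2,2].round(4),"F",s["force"].round(2),"shift cm",(M.T@(np.array(p)-s["tool_pos"])*100).round(2),"t",s["time_s"],"gap",s["finger_gap"])
E
python3 -c "
from h import *
to([.5245,-.155,.105])"
```

```text
tcp [ 0.5243 -0.1577  0.1829] yaw 0.093 tilt -1.0 F [ 0.62 -0.63 -0.39] shift cm [ 0.04 -0.27  7.79] t 1.35 gap -0.0003596443426042131
```

Request:
send_rows:
  targets:
    - [0, 0, 2.6, 0]
    - [0, 0, 2.6, 0]
    - [0, 0, 2.4, 0]
    - [0, -0.4, 0, 0]
    - [0, -0.4, 0, 0]
    - [0, -0.4, 0, 0]
    - [0, 0, 0, 0]

```text
time_s: 2.22
tool_pos: [0.523, -0.147, 0.1081]
eef_rot: [0.0, 0.999, 0.047, 0.001]
force: [-0.9, 0.5, -0.7]
finger_gap: -0.0
gripper_force: 0.0
```

Run:
```python
from h import *
to([.521,-.117,.105])
c=vision.read_camera("scene");cv2.imwrite("pics/near.png",cv2.resize(c["image"][90:270,200:420,::-1],None,fx=3,fy=3,interpolation=2))
```

```text
tcp [ 0.523  -0.147   0.1081] yaw 0.094 tilt -1.0 F [-0.89  0.5  -0.72] shift cm [ 0.09 -3.    0.31] t 2.225 gap -2.6817813732791823e-05
```

View pics/near.png

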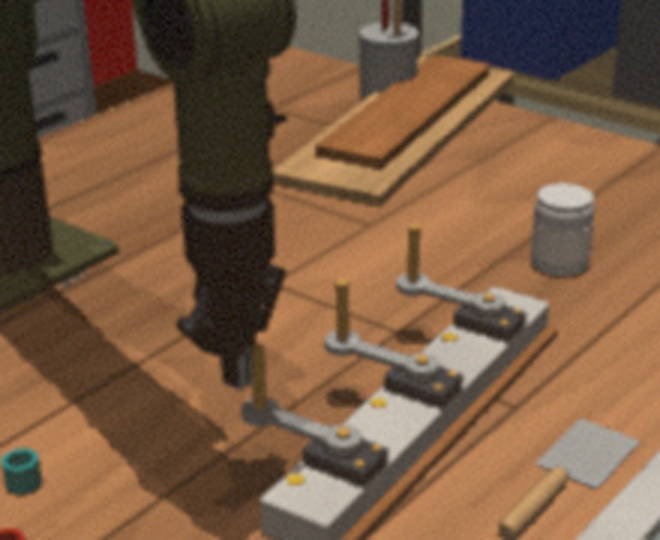

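The picture shows the shut fingers at crop (238,370), just to the dot side of the right pin at (260,375). I'll creep toward the pin.

Request:
send_rows:
  targets:
    - [0, -0.3, 0, 0]
    - [0, -0.3, 0, 0]
    - [0, 0, 0, 0]

```text
time_s: 2.65
tool_pos: [0.5219, -0.1411, 0.1073]
eef_rot: [-0.0, 0.999, 0.047, -0.0]
force: [-0.5, 0.2, 0.2]
finger_gap: 0.0002
gripper_force: 0.0
```

Request:
send_rows:
  targets:
    - [0, -0.2, 0, 0]
    - [0, 0, 0, 0]

```text
time_s: 2.9
tool_pos: [0.5217, -0.1394, 0.1073]
eef_rot: [-0.0, 0.999, 0.047, -0.0]
force: [-0.6, -0.8, -0.5]
finger_gap: -0.0001
gripper_force: 0.0
```

Request:
send_rows:
  targets:
    - [0, -0.2, 0, 0]
    - [0, 0, 0, 0]

```text
time_s: 3.15
tool_pos: [0.5215, -0.1378, 0.1073]
eef_rot: [0.0, 0.999, 0.046, -0.0]
force: [0.4, -0.7, -0.1]
finger_gap: 0.0
gripper_force: 0.4
```

Request:
send_rows:
  targets:
    - [0, -0.15, 0, 0]
    - [0, 0, 0, 0]

```text
time_s: 3.4
tool_pos: [0.5214, -0.1367, 0.1073]
eef_rot: [0.0, 0.999, 0.046, 0.0]
force: [-0.5, -3.1, 0.3]
finger_gap: 0.0002
gripper_force: 1.4
```

Request:
send_rows:
  targets:
    - [0, -0.15, 0, 0]
    - [0, 0, 0, 0]

```text
time_s: 3.65
tool_pos: [0.5213, -0.136, 0.1074]
eef_rot: [0.001, 0.999, 0.046, 0.0]
force: [-0.2, -5.1, -1.0]
finger_gap: 0.0001
gripper_force: 2.6
```

Request:
send_rows:
  targets:
    - [0, -0.15, 0, 0]
    - [0, 0, 0, 0]

```text
time_s: 3.9
tool_pos: [0.5212, -0.1355, 0.1074]
eef_rot: [0.001, 0.999, 0.045, 0.0]
force: [-0.5, -6.6, -1.0]
finger_gap: -0.0002
gripper_force: 3.5
```

The right arm stopped after about 2 mm with force building to 6.6 N, so it looks sound. Next is the middle arm.

Request:
send_rows:
  targets:
    - [0, 0.85, 0, 0]
    - [0, 0, -3, 0]
    - [0, 0, -3, 0]
    - [0, -4.6, 0, 0]
    - [0, -4.6, 0, 0]
    - [0, -4.6, 0, 0]
    - [0, 0, 3, 0]
    - [0, 0, 3, 0]
    - [0, 0, 0, 0]

```text
time_s: 5.03
tool_pos: [0.5075, -0.0032, 0.1058]
eef_rot: [-0.001, 0.999, 0.047, -0.002]
force: [0.1, 0.7, 0.3]
finger_gap: 0.0003
gripper_force: 0.0
```

Request:
send_rows:
  targets:
    - [0, -0.2, 0, 0]
    - [0, -0.2, 0, 0]
    - [0, 0, 0, 0]

```text
time_s: 5.4
tool_pos: [0.5093, 0.0001, 0.1082]
eef_rot: [-0.0, 0.999, 0.046, 0.001]
force: [0.4, 0.1, 0.4]
finger_gap: 0.0001
gripper_force: 0.0
```

Request:
send_rows:
  targets:
    - [0, -0.2, 0, 0]
    - [0, 0, 0, 0]

```text
time_s: 5.65
tool_pos: [0.5089, 0.0016, 0.1076]
eef_rot: [0.0, 0.999, 0.046, 0.0]
force: [-0.3, -1.8, 1.0]
finger_gap: 0.0003
gripper_force: 0.5
```

Request:
send_rows:
  targets:
    - [0, -0.2, 0, 0]
    - [0, 0, 0, 0]

```text
time_s: 5.9
tool_pos: [0.5084, 0.0039, 0.1073]
eef_rot: [0.0, 0.999, 0.046, 0.0]
force: [0.0, -2.0, 1.8]
finger_gap: 0.0
gripper_force: 0.6
```

Request:
send_rows:
  targets:
    - [0, -0.2, 0, 0]
    - [0, 0, 0, 0]

```text
time_s: 6.15
tool_pos: [0.5082, 0.0061, 0.1073]
eef_rot: [-0.0, 0.999, 0.047, -0.0]
force: [-0.1, -0.4, 0.7]
finger_gap: 0.0002
gripper_force: 0.5
```

Request:
send_rows:
  targets:
    - [0, -0.2, 0, 0]
    - [0, 0, 0, 0]

```text
time_s: 6.4
tool_pos: [0.508, 0.0081, 0.1073]
eef_rot: [-0.0, 0.999, 0.047, 0.0]
force: [0.6, -0.8, 1.3]
finger_gap: -0.0003
gripper_force: 0.4
```

Request:
send_rows:
  targets:
    - [0, -0.2, 0, 0]
    - [0, 0, 0, 0]

```text
time_s: 6.65
tool_pos: [0.5078, 0.0101, 0.1073]
eef_rot: [-0.0, 0.999, 0.047, -0.0]
force: [0.3, -1.4, -0.1]
finger_gap: 0.0001
gripper_force: 0.4
```

The middle arm has swung 9 mm freely, so it is the worn one. I'll carry on to its stop.

Request:
send_rows:
  targets:
    - [0, -0.2, 0, 0]
    - [0, 0, 0, 0]

```text
time_s: 6.9
tool_pos: [0.5077, 0.0121, 0.1073]
eef_rot: [-0.0, 0.999, 0.047, 0.0]
force: [1.6, -1.7, 1.5]
finger_gap: -0.0001
gripper_force: 0.5
```

Request:
send_rows:
  targets:
    - [0, -0.2, 0, 0]
    - [0, 0, 0, 0]

```text
time_s: 7.15
tool_pos: [0.5076, 0.014, 0.1073]
eef_rot: [-0.0, 0.999, 0.047, 0.0]
force: [1.1, -0.5, -1.4]
finger_gap: -0.0003
gripper_force: 0.5
```

Request:
send_rows:
  targets:
    - [0, -0.15, 0, 0]
    - [0, 0, 0, 0]

```text
time_s: 7.4
tool_pos: [0.5075, 0.015, 0.1073]
eef_rot: [0.0, 0.999, 0.046, 0.0]
force: [1.3, -3.2, -0.3]
finger_gap: -0.0001
gripper_force: 1.3
```

Request:
send_rows:
  targets:
    - [0, -0.15, 0, 0]
    - [0, 0, 0, 0]

```text
time_s: 7.65
tool_pos: [0.5075, 0.0158, 0.1073]
eef_rot: [0.001, 0.999, 0.046, 0.0]
force: [1.0, -5.5, -1.6]
finger_gap: -0.0
gripper_force: 2.4
```

Stop reached. Now over to the other side to push back.

Request:
send_rows:
  targets:
    - [0, 0.8, 0, 0]
    - [0, 0, -3, 0]
    - [0, 0, -3, 0]
    - [0, -2.9, 0, 0]
    - [0, -2.9, 0, 0]
    - [0, 0, 0, 0]
    - [0, 0, 3, 0]
    - [0, 0, 3, 0]
    - [0, 0, 0, 0]

```text
time_s: 8.78
tool_pos: [0.5006, 0.0654, 0.1057]
eef_rot: [0.0, 0.999, 0.046, -0.003]
force: [-0.1, -0.4, 0.7]
finger_gap: 0.0001
gripper_force: 0.0
```

Request:
send_rows:
  targets:
    - [0, 0.2, 0, 0]
    - [0, 0.2, 0, 0]
    - [0, 0.2, 0, 0]
    - [0, 0.2, 0, 0]
    - [0, 0, 0, 0]

```text
time_s: 9.4
tool_pos: [0.5034, 0.0584, 0.1075]
eef_rot: [0.0, 0.999, 0.046, 0.0]
force: [-0.6, 0.7, -0.1]
finger_gap: -0.0
gripper_force: 0.0
```

Request:
send_rows:
  targets:
    - [0, 0.2, 0, 0]
    - [0, 0.2, 0, 0]
    - [0, 0.2, 0, 0]
    - [0, 0.2, 0, 0]
    - [0, 0.2, 0, 0]
    - [0, 0, 0, 0]

```text
time_s: 10.15
tool_pos: [0.5041, 0.0484, 0.1072]
eef_rot: [0.0, 0.999, 0.046, -0.0]
force: [-1.1, -0.1, 0.1]
finger_gap: 0.0001
gripper_force: 0.5
```

Request:
send_rows:
  targets:
    - [0, 0.2, 0, 0]
    - [0, 0.2, 0, 0]
    - [0, 0.2, 0, 0]
    - [0, 0.2, 0, 0]
    - [0, 0, 0, 0]

```text
time_s: 10.78
tool_pos: [0.5052, 0.0402, 0.1073]
eef_rot: [0.0, 0.999, 0.046, 0.0]
force: [-1.3, 0.7, -0.5]
finger_gap: -0.0
gripper_force: 0.3
```

Request:
send_rows:
  targets:
    - [0, 0.2, 0, 0]
    - [0, 0.2, 0, 0]
    - [0, 0.2, 0, 0]
    - [0, 0.2, 0, 0]
    - [0, 0, 0, 0]

```text
time_s: 11.4
tool_pos: [0.5059, 0.0323, 0.1073]
eef_rot: [0.0, 0.999, 0.046, 0.0]
force: [-1.1, 0.2, 0.3]
finger_gap: 0.0
gripper_force: 0.3
```

Request:
send_rows:
  targets:
    - [0, 0.2, 0, 0]
    - [0, 0, 0, 0]

```text
time_s: 11.65
tool_pos: [0.5061, 0.0305, 0.1073]
eef_rot: [0.0, 0.999, 0.046, 0.0]
force: [0.3, 1.6, 0.4]
finger_gap: 0.0001
gripper_force: 0.4
```

Request:
send_rows:
  targets:
    - [0, 0.15, 0, 0]
    - [0, 0, 0, 0]

```text
time_s: 11.9
tool_pos: [0.5063, 0.0291, 0.1073]
eef_rot: [0.0, 0.999, 0.046, 0.0]
force: [0.4, 1.3, -0.5]
finger_gap: 0.0001
gripper_force: 0.6
```

Request:
send_rows:
  targets:
    - [0, 0.15, 0, 0]
    - [0, 0, 0, 0]

```text
time_s: 12.15
tool_pos: [0.5065, 0.0277, 0.1073]
eef_rot: [0.0, 0.999, 0.046, 0.0]
force: [0.7, 1.4, 0.7]
finger_gap: 0.0001
gripper_force: 0.6
```

Request:
send_rows:
  targets:
    - [0, 0.15, 0, 0]
    - [0, 0, 0, 0]

```text
time_s: 12.4
tool_pos: [0.5066, 0.0266, 0.1073]
eef_rot: [-0.0, 0.999, 0.047, 0.0]
force: [1.1, 2.2, 0.7]
finger_gap: -0.0003
gripper_force: 1.3
```

Request:
send_rows:
  targets:
    - [0, 0.15, 0, 0]
    - [0, 0, 0, 0]

```text
time_s: 12.65
tool_pos: [0.5068, 0.0257, 0.1073]
eef_rot: [-0.001, 0.999, 0.047, 0.0]
force: [1.4, 5.3, 0.0]
finger_gap: 0.0002
gripper_force: 2.3
```

Request:
send_rows:
  targets:
    - [0, 0.1, 0, 0]
    - [0, 0, 0, 0]

```text
time_s: 12.9
tool_pos: [0.5068, 0.0254, 0.1074]
eef_rot: [-0.001, 0.999, 0.047, 0.0]
force: [1.4, 6.1, 0.3]
finger_gap: -0.0005
gripper_force: 3.0
```

Request:
send_rows:
  targets:
    - [0, -1.0, 0, 0]
    - [0, 0, -4, 0]
    - [0, 0, -4, 0]
    - [-1.5, 5.5, 0, 0]
    - [-1.5, 5.5, 0, 0]
    - [-1.5, 5.5, 0, 0]
    - [-1.5, 5.5, 0, 0]
    - [-1.5, 5.5, 0, 0]
    - [-1.5, 5.5, 0, 0]
    - [0, 4.4, 0, 0]
  fingers: 6
  force: 20

```text
time_s: 14.15
tool_pos: [0.4469, -0.3506, 0.187]
eef_rot: [0.0, 0.999, 0.044, -0.002]
force: [0.3, 0.1, -0.3]
finger_gap: 0.0599
gripper_force: 0.0
```

Run:
```python
from h import *
to([.443,-.352,.006])
for n in("scene","side","wrist"):
    c=vision.read_camera(n); P=cloud(c); h,s,v=cv2.split(cv2.cvtColor(c["image"],cv2.COLOR_RGB2HSV)); np.savez(n+"1.npz",**c)
    for l,m in(("pin",(h>14)&(h<32)&(s>90)&(P[...,2]>.078)&(P[...,2]<.14)),("red",((h<6)|(h>172))&(s>150)&(v>50)&(P[...,2]>.004)&(P[...,2]<.05))):
        k,lab,st,ce=cv2.connectedComponentsWithStats((m&(c["depth"]>0)&(P[...,0]>.3)&(P[...,0]<.7)).astype(np.uint8))
        for i in range(1,k):
            if st[i,4]>15: p=P[lab==i]; print(n,l,st[i,4],p.min(0).round(3),p.max(0).round(3),np.median(p,0).round(4))
save(c,"pics/wrist1.png")
```

```text
tcp [ 0.4469 -0.3506  0.187 ] yaw 0.088 tilt -1.0 F [ 0.32  0.08 -0.35] shift cm [-0.32  0.1  18.1 ] t 14.15 gap 0.059889006541003896
scene pin 62 [0.49  0.151 0.078] [0.503 0.163 0.136] [0.4974 0.1554 0.1084]
scene pin 70 [ 0.506 -0.002  0.079] [0.521 0.015 0.136] [0.5129 0.0037 0.1074]
scene pin 88 [ 0.515 -0.125  0.078] [ 0.529 -0.11   0.136] [ 0.5243 -0.1197  0.1109]
scene red 107 [ 0.429 -0.371  0.004] [ 0.461 -0.341  0.034] [ 0.4522 -0.3584  0.0219]
scene red 71 [ 0.433 -0.444  0.008] [ 0.457 -0.419  0.025] [ 0.4479 -0.4325  0.0185]
side pin 17 [ 0.541 -1.118  0.079] [ 0.55  -1.107  0.138] [ 0.5454 -1.1137  0.1086]
side pin 26 [ 0.392 -1.14   0.081] [ 0.441 -1.123  0.11 ] [ 0.417  -1.1318  0.0936]
side pin 69 [ 0.513 -0.119  0.079] [ 0.525 -0.104  0.132] [ 0.5171 -0.1104  0.1076]
side pin 70 [0.501 0.004 0.079] [0.512 0.019 0.132] [0.5066 0.0133 0.108 ]
side pin 88 [0.487 0.155 0.08 ] [0.497 0.169 0.132] [0.4902 0.1648 0.1064]
side red 29 [ 0.431 -0.442  0.005] [ 0.451 -0.415  0.02 ] [ 0.4403 -0.4229  0.0144]
side red 88 [ 0.425 -0.367  0.004] [ 0.457 -0.331  0.031] [ 0.4388 -0.3422  0.0194]
side red 60 [0.634 0.693 0.021] [0.672 0.715 0.044] [0.6508 0.7049 0.0352]
wrist red 959 [ 0.426 -0.37   0.004] [ 0.46  -0.337  0.032] [ 0.4434 -0.3533  0.0289]
wrist red 530 [ 0.433 -0.442  0.004] [ 0.456 -0.418  0.024] [ 0.445  -0.4298  0.0205]
```

View pics/wrist1.png

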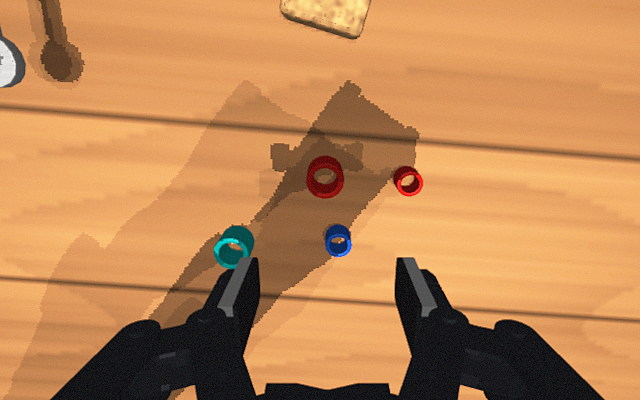

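The wrist view shows the large red collar at (325,177), with the small red at (408,181), blue at (338,240) and turquoise at (233,247) all clear of the fingers. The refined collar centre is (.4433,-.3535), and the middle pin is now at about (.510,.0085).

Request:
send_rows:
  targets:
    - [-0.35, 0.3, 0, 0]
    - [0, 0, 4.9, 0]
    - [0, 0, 4.9, 0]
    - [0, 0, 4.9, 0]
    - [0, 0, 0, 0]
    - [0, 0, 0, 0]

```text
time_s: 15.05
tool_pos: [0.4482, -0.3502, 0.0418]
eef_rot: [0.0, 0.999, 0.047, 0.001]
force: [0.1, -1.1, 0.2]
finger_gap: 0.0598
gripper_force: 0.0
```

```bash
python3 -c "
from h import *
to([.4433,-.3535,.007])"
```

```text
tcp [ 0.4482 -0.3502  0.0418] yaw 0.094 tilt -1.0 F [ 0.14 -1.1   0.2 ] shift cm [-0.52  0.28  3.48] t 15.05 gap 0.05982830982372655
```

Request:
send_rows:
  targets:
    - [-0.52, 0.28, 0, 0]
    - [0, 0, 1.8, 0]
    - [0, 0, 1.7, 0]
    - [0, 0, 0, 0]

```text
time_s: 15.55
tool_pos: [0.4415, -0.3526, 0.0035]
eef_rot: [-0.001, 0.999, 0.047, -0.001]
force: [-0.1, -0.1, 0.4]
finger_gap: 0.06
gripper_force: 0.0
```

Request:
send_rows:
  targets:
    - [0, 0, 0, 0]
    - [0, 0, 0, 0]
    - [0, 0, 0, 0]
    - [0, 0, 0, 0]
    - [0, 0, 0, 0]
    - [0, 0, 0, 0]
  fingers: 0
  force: 30

```text
time_s: 16.3
tool_pos: [0.4427, -0.3537, 0.0055]
eef_rot: [0.0, 0.999, 0.046, 0.0]
force: [0.1, -0.3, 1.6]
finger_gap: 0.0334
gripper_force: 30.0
```

Request:
send_rows:
  targets:
    - [0, 0, -2, 0]
    - [0, 0, -4, 0]
    - [0, 0, -6, 0]
    - [0, 0, -6, 0]
    - [0, 0, 0, 0]
    - [0, 0, 0, 0]

```text
time_s: 17.05
tool_pos: [0.442, -0.3533, 0.1858]
eef_rot: [0.0, 0.999, 0.046, -0.0]
force: [0.6, 0.1, -0.5]
finger_gap: 0.0336
gripper_force: 30.0
```

Run:
```python
from h import *
to([.510,.0085,.187])
for n in("scene","side","wrist"):
    c=vision.read_camera(n); P=cloud(c); h,s,v=cv2.split(cv2.cvtColor(c["image"],cv2.COLOR_RGB2HSV))
    m=((h<6)|(h>172))&(s>150)&(v>40)&(P[...,2]>.1)&(P[...,2]<.26)&(P[...,0]>.38)&(P[...,0]<.5)&(abs(P[...,1]+.35)<.06)&(c["depth"]>0)
    p=P[m]; print(n,m.sum(),p.min(0).round(4),p.max(0).round(4)) if m.sum() else print(n,0)
save(c,"pics/wrist2.png")
```

```text
tcp [ 0.442  -0.3533  0.1858] yaw 0.093 tilt -1.0 F [ 0.64  0.1  -0.49] shift cm [ 10.12 -35.4   -0.12] t 17.05 gap 0.03355165492245334
scene 122 [ 0.4276 -0.367   0.1848] [ 0.4615 -0.3375  0.2123]
side 31 [ 0.4228 -0.3661  0.1781] [ 0.4388 -0.3384  0.2087]
wrist 6571 [ 0.425  -0.3697  0.1794] [ 0.4591 -0.3356  0.2106]
```

View pics/wrist2.png

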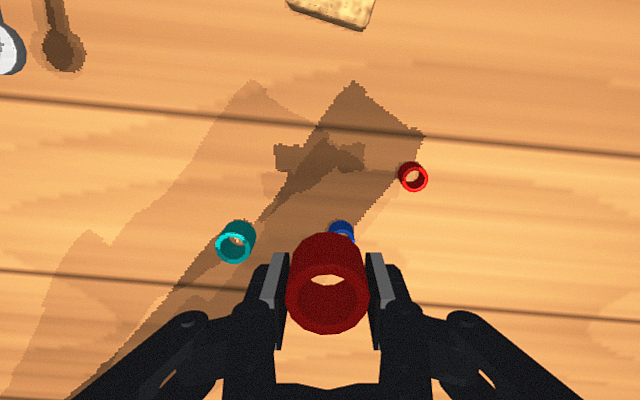

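The collar (325,285 in the wrist view) is held upright between the pads, and its underside is about 6 mm below the TCP. I'll move near the worn pin and measure it with the wrist camera.

Request:
send_rows:
  targets:
    - [1.4, -4, 0, 0]
    - [1.4, -4.3, 0, 0]
    - [1.4, -4.3, 0, 0]
    - [1.4, -4.3, 0, 0]
    - [1.4, -4.3, 0, 0]
    - [1.4, -4.3, 0, 0]
    - [1.4, -4.0, 0, 0]
    - [0, 0, 0, 0]
    - [0, 0, 0, 0]

```text
time_s: 18.32
tool_pos: [0.5119, -0.0514, 0.1844]
eef_rot: [0.0, 0.999, 0.046, -0.001]
force: [-0.5, -0.6, 0.3]
finger_gap: 0.0341
gripper_force: 30.0
```

Run:
```python
from h import *
to([.510,.0085,.187])
c=vision.read_camera("wrist"); P=cloud(c); h,s,v=cv2.split(cv2.cvtColor(c["image"],cv2.COLOR_RGB2HSV))
for l,m in(("pin",(h>14)&(h<32)&(s>90)&(P[...,2]>.078)&(P[...,2]<.14)),("top",(h>14)&(h<32)&(s>60)&(P[...,2]>.129)&(P[...,2]<.138)),("red",((h<6)|(h>172))&(s>150)&(v>40)&(P[...,2]>.1)),("disc",(s<60)&(P[...,2]>.063)&(P[...,2]<.073)&(P[...,0]<.535))):
    k,lab,st,ce=cv2.connectedComponentsWithStats((m&(c["depth"]>0)).astype(np.uint8))
    for i in range(1,k):
        if st[i,4]>25: p=P[lab==i]; print(l,ce[i].round(),st[i,4],p.min(0).round(4),p.max(0).round(4),np.median(p,0).round(4))
save(c,"pics/wrist3.png")
```

```text
tcp [ 0.5119 -0.0514  0.1844] yaw 0.093 tilt -1.0 F [-0.52 -0.56  0.27] shift cm [ 0.36 -5.98 -0.26] t 18.325 gap 0.034083365560363524
pin [237. 205.] 904 [0.5045 0.0008 0.078 ] [0.5172 0.013  0.1348] [0.5142 0.0052 0.1227]
pin [428. 206.] 948 [ 0.5151 -0.1224  0.0782] [ 0.5277 -0.1091  0.1348] [ 0.5241 -0.1129  0.1222]
pin [ 21. 199.] 918 [0.4896 0.1521 0.0781] [0.5016 0.1627 0.1194] [0.4972 0.1545 0.0997]
top [229. 216.] 360 [0.5045 0.001  0.1292] [0.5169 0.013  0.1348] [0.5115 0.0068 0.1328]
top [437. 217.] 369 [ 0.5151 -0.1224  0.129 ] [ 0.5274 -0.1091  0.1348] [ 0.5218 -0.1152  0.1329]
red [327. 285.] 6523 [ 0.4951 -0.0682  0.1792] [ 0.5295 -0.0341  0.2108] [ 0.515  -0.0506  0.204 ]
disc [ 50. 171.] 2059 [0.4774 0.141  0.063 ] [0.535  0.1766 0.0721] [0.5063 0.1572 0.0675]
disc [252. 177.] 1400 [ 0.4933 -0.0104  0.063 ] [0.5349 0.0246 0.0723] [0.5174 0.0057 0.0679]
disc [409. 183.] 1066 [ 0.5038 -0.1333  0.0631] [ 0.535  -0.0982  0.0718] [ 0.5245 -0.1108  0.0681]
```

View pics/wrist3.png

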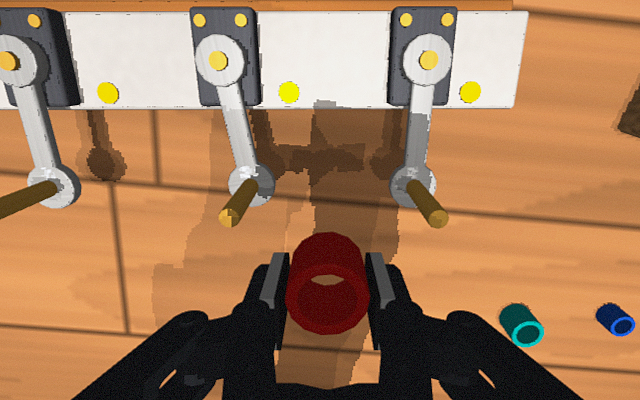

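The wrist view shows the worn pin's top at (229,216), leaned toward the dot, and the held collar at (327,285). The pin is at (.5109,.0070) and the collar at (.5123,-.0511), so the shift is x +0.4 cm, y -5.8 cm.

Request:
send_rows:
  targets:
    - [0.2, -2.9, 0, 0]
    - [0.2, -2.9, 0, 0]
    - [0, 0, 0, 0]
    - [0, 0, 1.5, 0]
    - [0, 0, 1.5, 0]
    - [0, 0, 0, 0]
    - [0, 0, 0, 0]

```text
time_s: 19.25
tool_pos: [0.5115, 0.006, 0.1556]
eef_rot: [0.0, 0.999, 0.045, 0.0]
force: [-0.2, -0.4, -0.7]
finger_gap: 0.0339
gripper_force: 30.1
```

Run:
```python
from h import *
to([.5109,.0065,.076])
for n in ("wrist","scene"):
    c=vision.read_camera(n); P=cloud(c); h,s,v=cv2.split(cv2.cvtColor(c["image"],cv2.COLOR_RGB2HSV))
    for l,m in(("pin",(h>14)&(h<32)&(s>90)&(P[...,2]>.078)&(P[...,2]<.14)),("red",((h<6)|(h>172))&(s>150)&(v>40)&(P[...,2]>.1)),("disc",(s<60)&(P[...,2]>.063)&(P[...,2]<.073)&(P[...,0]<.535))):
        p=P[m&(c["depth"]>0)&(abs(P[...,1])<.06)&(abs(P[...,0]-.51)<.04)]
        if len(p)>15: print(n,l,len(p),p.min(0).round(4),p.max(0).round(4))
```

```text
tcp [0.5115 0.006  0.1556] yaw 0.091 tilt -1.0 F [-0.2  -0.36 -0.72] shift cm [-0.06 -0.06  7.96] t 19.25 gap 0.033942567360706735
wrist pin 569 [0.5116 0.0012 0.078 ] [0.5175 0.0138 0.1258]
wrist red 6535 [ 0.4945 -0.011   0.1511] [0.5291 0.0232 0.182 ]
wrist disc 1629 [ 0.495  -0.0099  0.0633] [0.535  0.0245 0.07  ]
scene pin 69 [ 0.505  -0.0022  0.0782] [0.5193 0.0124 0.1362]
scene red 42 [ 0.5045 -0.0063  0.1591] [0.5293 0.0233 0.1824]
scene disc 48 [ 0.499  -0.0102  0.0631] [0.5347 0.0188 0.0712]
```

Request:
send_rows:
  targets:
    - [-0.05, -0.1, 0, 0]
    - [0, 0, 1, 0]
    - [0, 0, 1, 0]
    - [0, 0, 1, 0]
    - [0, 0, 1, 0]
    - [0, 0, 0, 0]

```text
time_s: 20.1
tool_pos: [0.5101, 0.0083, 0.1143]
eef_rot: [0.0, 0.999, 0.046, -0.001]
force: [-1.1, 0.2, -0.5]
finger_gap: 0.0338
gripper_force: 30.1
```

Request:
send_rows:
  targets:
    - [0, 0, 1, 0]
    - [0, 0, 1, 0]
    - [0, 0, 1, 0]
    - [0, 0, 0.7, 0]
    - [0, 0, 0, 0]
    - [0, 0, 0, 0]

```text
time_s: 20.85
tool_pos: [0.5109, 0.0083, 0.0784]
eef_rot: [0.0, 0.999, 0.046, 0.0]
force: [0.5, 0.2, -0.6]
finger_gap: 0.0335
gripper_force: 30.1
```

Request:
send_rows:
  targets:
    - [0, -0.0, 0.2, 0]
    - [0, 0, 0.1, 0]
    - [0, 0, 0, 0]

```text
time_s: 21.22
tool_pos: [0.5108, 0.0083, 0.0753]
eef_rot: [0.0, 0.999, 0.046, 0.0]
force: [-0.3, 0.6, -0.8]
finger_gap: 0.0337
gripper_force: 30.1
```

Request:
send_rows:
  targets:
    - [0, 0, 0.1, 0]
    - [0, 0, 0, 0]

```text
time_s: 21.48
tool_pos: [0.5107, 0.0083, 0.0742]
eef_rot: [0.0, 0.999, 0.046, -0.0]
force: [-0.2, 0.5, -1.0]
finger_gap: 0.034
gripper_force: 30.1
```

Run:
```python
from h import *
to([.5109,.007,.0735])
c=vision.read_camera("scene");P=cloud(c); h,s,v=cv2.split(cv2.cvtColor(c["image"],cv2.COLOR_RGB2HSV))
p=P[((h<6)|(h>172))&(s>150)&(v>40)&(P[...,2]>.06)&(abs(P[...,1])<.06)&(abs(P[...,0]-.51)<.04)]; print(p.min(0),p.max(0))
cv2.imwrite("pics/low.png",cv2.resize(c["image"][140:260,260:400,::-1],None,fx=5,fy=5,interpolation=2))
```

```text
tcp [0.5107 0.0083 0.0742] yaw 0.093 tilt -1.0 F [-0.15  0.49 -0.99] shift cm [0.01 0.13 0.07] t 21.475 gap 0.034018421739303875
[ 0.51142812 -0.0037914   0.07595488] [0.52748691 0.02251923 0.10139421]
```

View pics/low.png

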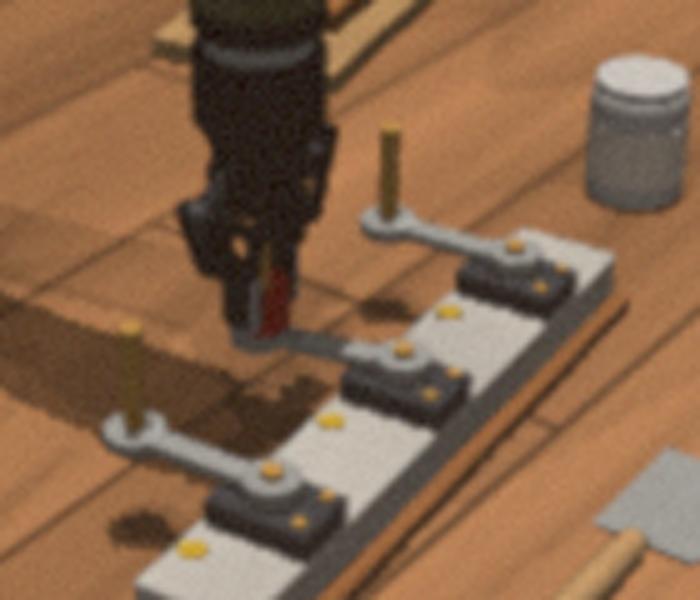

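The collar (crop 272,300) is over the worn pin and just above the disc. Releasing.

Request:
send_rows:
  targets:
    - [0, 0.1, 0.05, 0]
    - [0, 0, 0, 0]

```text
time_s: 21.78
tool_pos: [0.5109, 0.0071, 0.0738]
eef_rot: [0.0, 0.999, 0.046, 0.0]
force: [0.2, 0.3, 0.1]
finger_gap: 0.0338
gripper_force: 30.1
```

Request:
send_rows:
  targets:
    - [0, 0, 0, 0]
    - [0, 0, 0, 0]
    - [0, 0, 0, 0]
    - [0, 0, 0, 0]
  fingers: 5.5

```text
time_s: 22.28
tool_pos: [0.5109, 0.0073, 0.0738]
eef_rot: [0.0, 0.999, 0.046, 0.0]
force: [-0.3, 0.1, 0.2]
finger_gap: 0.0547
gripper_force: 0.0
```

Request:
send_rows:
  targets:
    - [0, 0, -1, 0]
    - [0, 0, -2, 0]
    - [0, 0, -3, 0]
    - [0, 0, -4, 0]
    - [-4, 0, -2, 0]
    - [-4, 0, 0, 0]
    - [-4, 0, 0, 0]
    - [0, 0, 0, 0]
    - [0, 0, 0, 0]

```text
time_s: 23.4
tool_pos: [0.3927, -0.0037, 0.1944]
eef_rot: [-0.0, 0.999, 0.046, 0.001]
force: [0.4, -0.0, -0.3]
finger_gap: 0.055
gripper_force: 0.0
```

Run:
```python
from h import *
to([.5109,.007,.0735])
for n in ("wrist","scene","side"):
    c=vision.read_camera(n); P=cloud(c); h,s,v=cv2.split(cv2.cvtColor(c["image"],cv2.COLOR_RGB2HSV))
    for l,m in(("pin",(h>14)&(h<32)&(s>90)&(P[...,2]>.1)&(P[...,2]<.14)),("red",((h<6)|(h>172))&(s>150)&(v>40)&(P[...,2]>.06))):
        p=P[m&(c["depth"]>0)&(abs(P[...,1])<.06)&(abs(P[...,0]-.51)<.04)]
        if len(p)>15: print(n,l,len(p),p.min(0).round(4),p.max(0).round(4))
    if n=="scene":cv2.imwrite("pics/end.png",cv2.resize(c["image"][140:260,260:400,::-1],None,fx=5,fy=5,interpolation=2))
```

```text
tcp [ 0.3927 -0.0037  0.1944] yaw 0.093 tilt -1.0 F [ 0.42 -0.01 -0.25] shift cm [11.83  0.03 12.12] t 23.4 gap 0.054993525232278864
wrist pin 538 [0.5038 0.0012 0.1002] [0.5127 0.0133 0.1353]
wrist red 1134 [ 0.4938 -0.0088  0.0672] [0.5197 0.0238 0.1   ]
scene pin 43 [ 0.5065 -0.002   0.1012] [0.5183 0.013  0.1353]
scene red 76 [ 0.4968 -0.0116  0.0726] [0.5274 0.0223 0.1018]
side pin 42 [0.502  0.0035 0.1001] [0.513  0.0167 0.132 ]
side red 118 [ 0.4927 -0.0062  0.0683] [0.5238 0.0286 0.0973]
```

View pics/end.png

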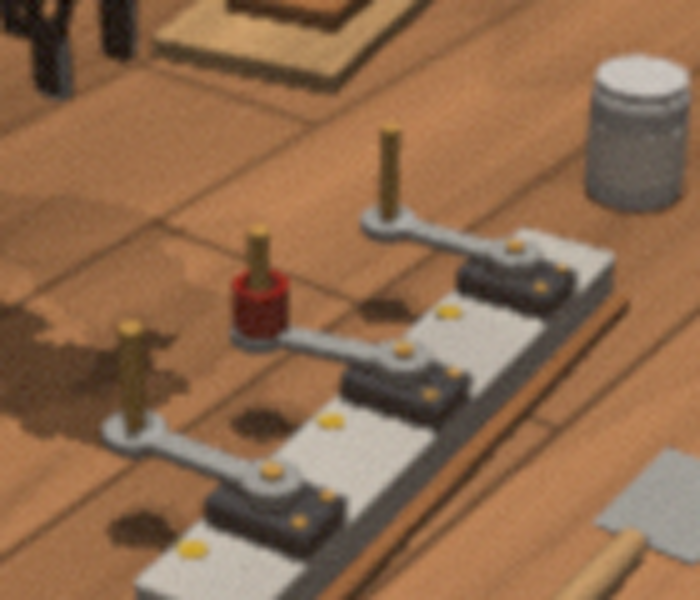

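The collar (crop 260,302) sits flat on the middle disc, centred on the pin. The pin is still at y≈.007, about 15 mm to the dot side. The robot is clear, so I'm handing in.

```bash
python3 -c "
from rig import manip
print(manip.hand_in())"
```

```text
the job is handed in; nothing more can be done
None
```

The middle stay arm was taken as the worn one (right arm tested sound, left not tested): I rocked it to its far stop, then back to its yellow-dot stop, dropped the red collar flat over its pin, and handed in; no verdict was returned.

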